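# Rebuild a block pedal on the sloping cradle

## Robot

A 6-joint arm with a two-finger parallel gripper is mounted at the origin on the work surface. World frame = base frame: x ahead of the robot, y to its left, z up, the work surface at z = 0. Lengths are in m, angles in rad, forces in N, time in s.
With the tool pointing down it reaches from about 0.3 to 1 m from the base axis. Payload 5.1 kg.
Tool frame: the origin (TCP) lies on the mounting face of the last link; the fingertips stand manip.tcp_to_tips ahead of it and the grasp point (between the pads) lies 171 mm ahead of it (manip.tcp_to_tips is the distance from the TCP to the fingertips, in m); y points along the fingers, z is the direction in which the jaws open and shut, and the axes are right-handed (so a half turn about y gives the same grasp; the last joint's range is limited). The gripper opens to 95 mm and grips with 3 to 60 N. Pads are 20 mm wide; open, the fingers measure 119 mm over their backs; the gripper's body (75 mm by 180 mm) begins 59 mm behind the grasp point.
Start: joints at [-1.325, 0.124, 1.65, -0, 1.367, -0.083], TCP at [0.21, -0.615, 0.405] pointing down, gripper open.
Joint ranges: [-2.61, 2.61], [-1.02, 2.33], [0.03, 2.71], [-1.35, 4.49], [0.32, 2.68], [-2.91, 2.91]. Speed limits (rad/s): [2.57, 2.57, 3.14, 3.14, 3.14, 3.14].

## Interface

Orientations are given as [roll, pitch, yaw] about the fixed x, y, z axes, in that order (R = Rz(yaw) Ry(pitch) Rx(roll)).
In Python, from plant import manip gives the robot as it stands. The module is installed in compiled form; this text tells all that it offers.
- The arm moves only by the tool move_arm, never from a script. Its argument "motion" is a list of rows, each a list of 6 numbers: the shift along the tool's x, y, z in cm, then the turn, a rotation vector about the tool's x, y, z in degrees. A call has 1 to 20 rows; each row is the pose to reach, as a shift and turn from the pose commanded when the call began, along the tool's axes at that moment; what a row does not reach only later rows make up. A row lasts 1/8 s, in which the tool goes at most 62.5 mm and 10.7 degrees, less where a joint would pass 70% of its speed; a pose out of reach is approached as far as the arm can. A call with a gripper value outside its range is refused whole. "claw" is the finger opening in cm, from 0 to 9.51, set as the call begins (left out, the last holds). The fingers move at their own pace and stop on an object; "newtons" is the grip in N (left out, the last holds). Time passes only in rows, so rows that repeat a pose let the fingers close. It gives the time, the measured TCP pose, the force and the opening at its end, in the units of the state.
- manip.get_obs(): the state, without advancing time (a new reading comes with each control period).
- manip.get_image(name): name is "side" or "top"; returns a dict with "frame" (480x640x3 uint8, red, green, blue), "camera_matrix" (3x3 intrinsics, pixels), "R" (3x3) and "t" (3): a world point X has camera coordinates R X + t. Camera axes: x right, y down, z forward; pixel columns grow to the right and rows downward; lengths in m; the calibration is good to about 2 mm. A picture is of the moment at which its call begins. There is no depth.
- manip.finish_job(): hands the job in, once; it reports no verdict.
The state is a dict: "time": time; "qpos": joint angles; "dq": joint speeds; "joint_efforts": joint torques, N m; "position": TCP position; "orientation": TCP orientation; "force": force on the tool from outside, world axes, zero at the start; "moment": the same for the moment, N m; "grip_width": opening from 0.0 (shut) to 1.0 (fully open).
Only numpy, scipy, OpenCV 4.12 (cv2) and the standard library are available. Lean on these libraries where they do the work, as an engineer would, in place of code of your own. Each camera call takes 0.05 s, during which the arm holds its last target.

## Task

Rebuild the bicycle pedal that sits on the sloping cradle. Lay the flanged steel cage plate, open side up, on the ends of the pedal's two studs a little out of place, work it about until its holes drop over the studs, and press it fully home flat on the pedal. Then plug the rubber tread block foot first through the plate's square window into the pedal's socket until its shoulder sits on the plate; let go and leave everything else on the bench where it is.

Things in the scene. Friction and masses are not known exactly. Their poses are not given: they have to be found in the camera images.
- pedal: Aluminium pedal body, 58 (x) x 124 (y) x 26 mm thick, fixed on the cradle's slope. Origin: middle of its flat upper seat face, 66 mm above the table, 15 mm to +x of the cradle's origin; z is that face's normal (28 degrees off vertical), x runs down the slope, y level across it. Two steel studs stand on the face along z at y = +46 and -46 mm, x = 0: 8 mm thick, 11 mm high, last 2 mm tapered to 5 mm.
- socket (a point): Mouth centre of the square socket in the middle of the pedal's seat face: 29 x 29 mm, sides along the pedal's x and y, 20 mm deep along -z. Same axes and place as the pedal's origin.
- cradle: Fixed plywood cradle carrying the pedal: base 150 x 140 x 12 mm on the table, a board on it sloping 28 degrees with its low edge to +x (away from the robot). It stands at another place and yaw each time. A 16 mm axle stub sticks 28 mm out of the pedal's +y end, its centre 13 mm below the seat face. Origin: centre of underside.
- plate_mid (a point): Centre (half-way up) of the loose steel cage plate, 240 g: a channel 60 (x) x 124 (y) x 22 mm high. Floor 5 mm thick, on both long sides a flange 4 mm thick, 22 mm high from the underside: grip across the flanges. In the floor two 11 mm through holes at y = +-46 mm, x = 0, and a central 34 x 34 mm window. Lies open side up (z); underside 11 mm below this point. Half-turn symmetric.
- tread_mid (a point): Centre (half-way up) of the loose rubber tread block, 80 g, 56 mm tall, standing on its foot. Head 40 x 40 x 36 mm on top; under it a square foot 26 x 26 mm, 20 mm long, its last 4 mm narrowed to 22 x 22. z points from foot to head, sides along x and y. Foot end 28 mm below this point, shoulder 8 mm below, top 28 mm above. Quarter-turn symmetric.
- cup: Bystander: white ceramic cup of cone nuts, 72 mm across, 70 mm tall. Origin: centre of underside.
- tin: Bystander: grey round tin, 60 mm across, 62 mm tall. Origin: centre of underside.
- valvetool: Bystander: small brass valve tool lying along its x, 60 mm long, 30 mm wide at the cross bar, 14 mm high. Origin: centre of underside.
- oldtread: Bystander: worn flat grey rubber tread block 26 x 88 x 20 mm without a foot. Origin: centre of underside.
- lever: Bystander: green plastic tyre lever lying along its x, about 115 mm long, 18 mm wide. Origin: underside, middle of its shaft.
- spanner: Bystander: steel spanner lying along its x, 150 mm long. Origin: underside.
Things that resemble listed ones, but are neither listed nor needed, are in the scene too. Leave any yellow look-alike of the part that bears tread_mid alone. Several things look just like the part that bears plate_mid: the one meant starts farthest to the robot's right.

How it is judged:
By the outcome, as a careful person would: the job done as asked, in the order asked, and still so for the second after the job is handed in, with the robot touching nothing.
It also fails if it takes over 67 s, if anything falls off the work surface, if the arm or the gripper's body presses on something with over 40 N, if the wrist force passes 120 N, or if a joint passes its speed limit or range.

## Working session

There is one attempt and no reset: what is moved stays moved. The work goes in short steps, Python scripts to look and compute and a tool call to move; the robot and the scene stay as the last step left them, time stands still between calls to the robot, and variables do not carry over. Pictures are saved under pics/ and viewed, and the job is handed in when it is done.

Besides the shell and the picture viewer there is one more tool, called after "Request:" by a JSON object that holds its "method" and its "body". move_arm: Moves the arm, as the interface text tells. Its arguments: {"type":"object","properties":{"motion":{"type":"array","items":{"type":"array","items":{"type":"number"}}},"claw":{"type":"number"},"newtons":{"type":"number"}},"required":["motion"]}

```bash
mkdir -p pics
python3 - <<'E'
from plant import manip
import cv2,numpy as np,pickle
print(manip.get_obs(), manip.tcp_to_tips)
for n in("top","side"):
    d=manip.get_image(n); cv2.imwrite(f"pics/{n}0.png",d["frame"][:,:,::-1]); pickle.dump(d,open(f"{n}0.pkl","wb"))
    print(n,d["camera_matrix"],d["R"],d["t"])
E
```

```text
{'time': 0.0, 'qpos': array([-1.32459437e+00,  1.24507067e-01,  1.65166535e+00,  1.32896326e-05,
        1.36743639e+00, -8.25841091e-02]), 'dq': array([ 0.00111639,  0.00060489, -0.00090142,  0.00010294,  0.00098414,
        0.00012863]), 'joint_efforts': array([-4.43945946e-04, -4.17595840e+01, -3.59929919e+01,  7.72706419e-02,
        4.90895938e-02, -1.81567029e-04]), 'position': array([ 0.2098059 , -0.61495377,  0.40349047]), 'orientation': array([-1.57280454e+00,  1.79279116e-04, -2.81280946e+00]), 'force': array([-0.19161051, -0.10029471,  0.20527371]), 'moment': array([ 0.04773132, -0.00130531, -0.04718797]), 'grip_width': 0.9997690169504783} 0.1901
top [[461.09442229   0.         314.70316677]
 [  0.         461.09442229 237.35658723]
 [  0.           0.           1.        ]] [[-2.52317250e-03 -9.99996655e-01 -5.68010484e-04]
 [-9.95083132e-01  2.56701367e-03 -9.90099513e-02]
 [ 9.90110782e-02  3.15398465e-04 -9.95086281e-01]] [0.02601255 0.58982582 0.96964548]
side [[622.77948544   0.         324.45785205]
 [  0.         622.77948544 232.74875923]
 [  0.           0.           1.        ]] [[ 0.99651985 -0.08316316 -0.00566458]
 [-0.05984074 -0.66643451 -0.74315821]
 [ 0.05802831  0.74091088 -0.66909176]] [-0.56814871  0.11529326  1.68415828]
```

View pics/top0.png

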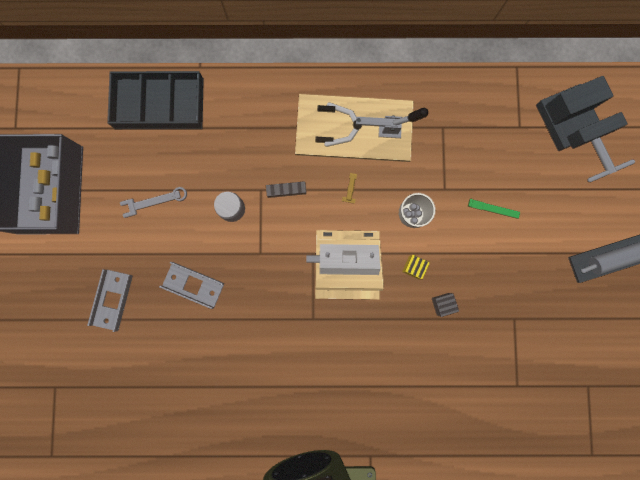

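View pics/side0.png

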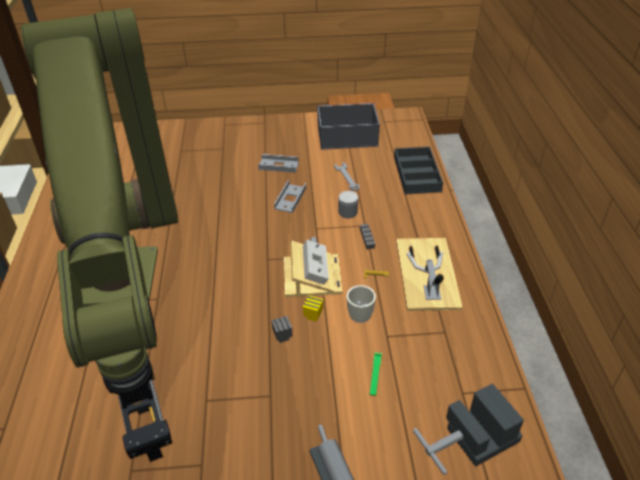

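```bash
cat > h.py <<'E'
import numpy as np,cv2,pickle
from scipy.spatial.transform import Rotation as Ro
def load(n): return pickle.load(open(n+".pkl","rb"))
def proj(d,X):
    c=np.atleast_2d(X)@d["R"].T+d["t"]; p=c@d["camera_matrix"].T; return p[:,:2]/p[:,2:]
def ray(d,uv,z):
    v=np.linalg.inv(d["camera_matrix"])@np.array([uv[0],uv[1],1.]); v=d["R"].T@v; o=-d["R"].T@d["t"]
    return o+v*(z-o[2])/v[2]
def crop(d,u0,v0,w,h,s,fn):
    im=d["frame"][v0:v0+h,u0:u0+w,::-1]; im=cv2.resize(im,None,fx=s,fy=s,interpolation=cv2.INTER_CUBIC)
    for k in range(0,w,10): cv2.putText(im,str(u0+k),(k*s,8),0,.3,(0,255,255),1); cv2.line(im,(k*s,8),(k*s,12),(0,255,255),1)
    for k in range(0,h,10): cv2.putText(im,str(v0+k),(0,k*s+4),0,.3,(0,255,255),1)
    cv2.imwrite("pics/"+fn,im)
E
python3 - <<'E'
from h import *
t=load("top0");s=load("side0")
crop(t,150,250,90,70,8,"t_plate.png");crop(t,300,222,95,85,8,"t_ped.png");crop(t,400,245,70,75,8,"t_tread.png")
crop(s,262,175,60,45,10,"s_plate.png");crop(s,275,225,80,75,8,"s_ped.png");crop(s,260,285,75,60,8,"s_tread.png")
E
```

```text
(no output)
```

View pics/t_plate.png

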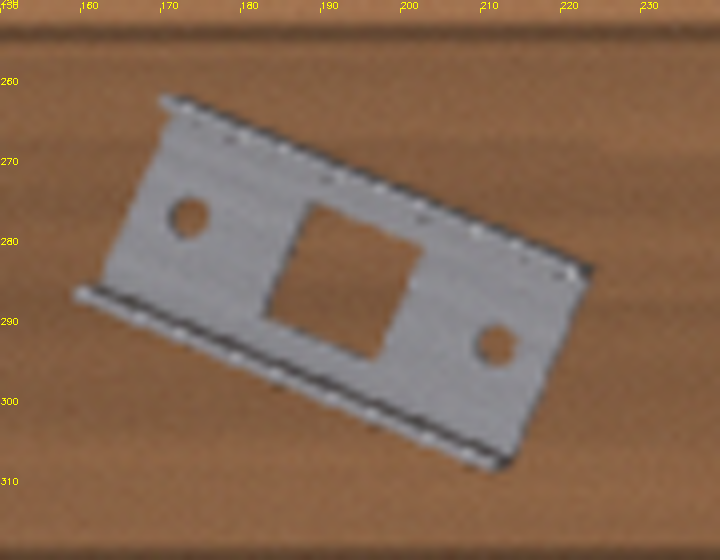

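View pics/t_ped.png

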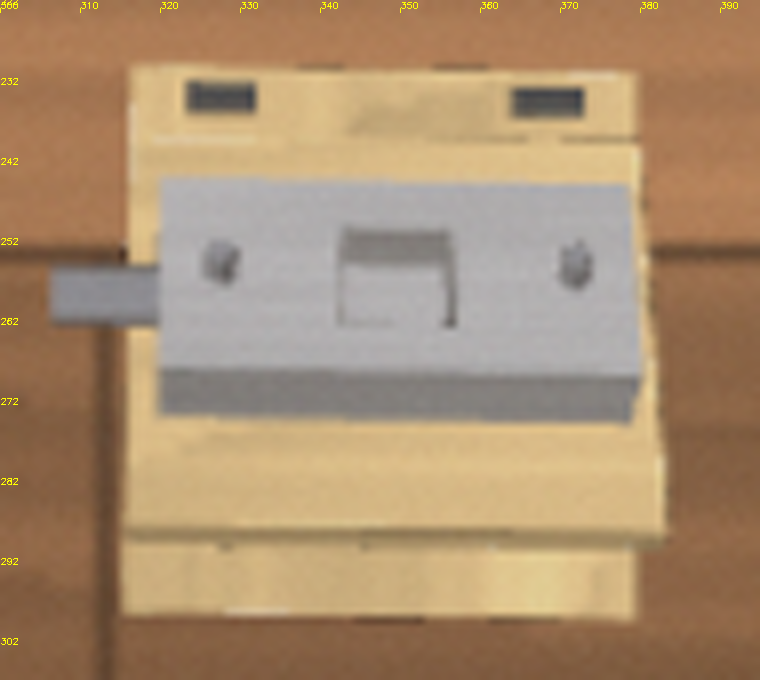

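View pics/t_tread.png

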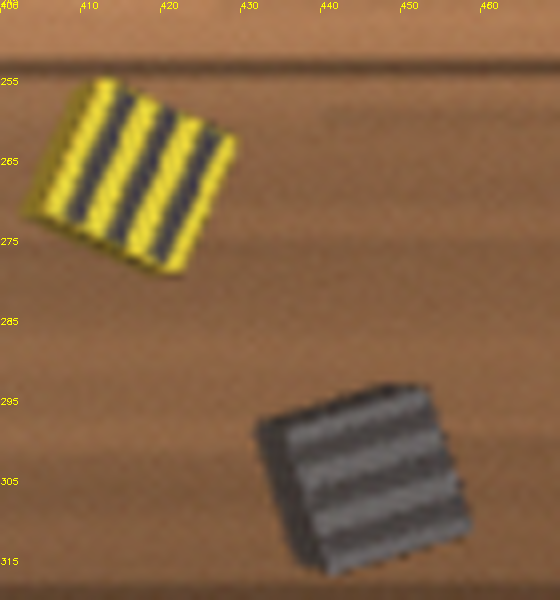

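View pics/s_plate.png

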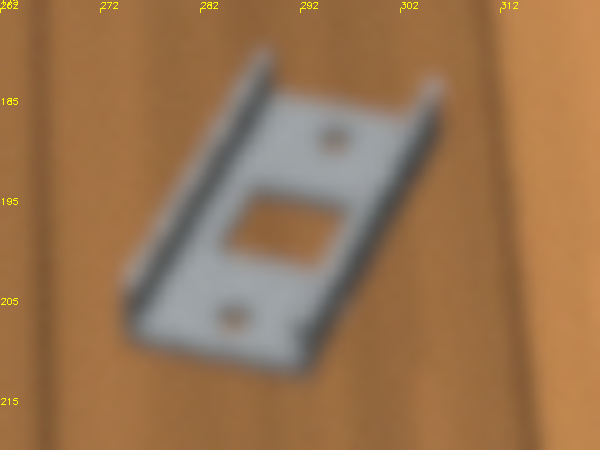

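View pics/s_ped.png

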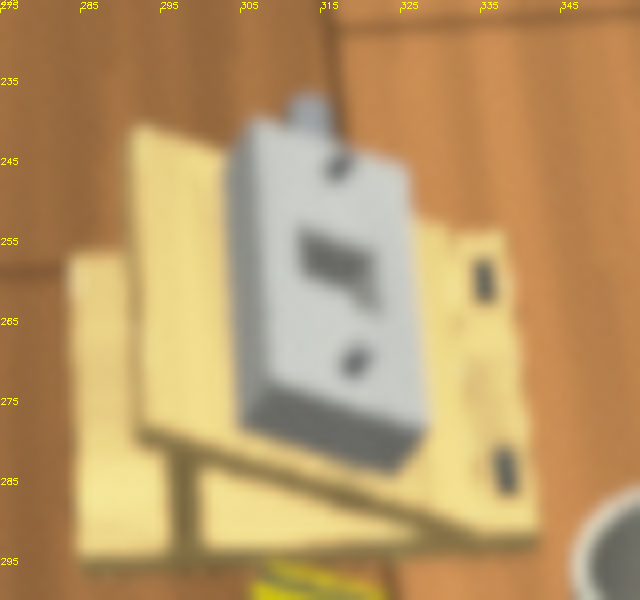

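View pics/s_tread.png

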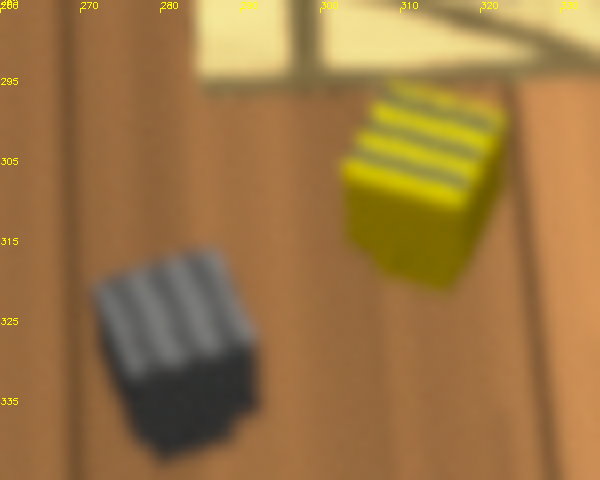

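```bash
cat > fit.py <<'E'
from h import *
from scipy.optimize import least_squares
t=load("top0");s=load("side0")
def px(l,o,k): return (np.array(l)+.5)/k-.5+np.array(o)
print("cams",-t["R"].T@t["t"],-s["R"].T@s["t"])
def fit(mod,tt,ss,z,tilt,x0,nm):
    mod=np.array(mod)/1000.
    def pred(p,d): 
        R=Ro.from_euler('ZY',[p[2],tilt]); return proj(d,R.apply(mod)+[p[0],p[1],z])
    for sel in ("top","side","both"):
        def f(p):
            r=[]
            if sel!="side": r.append((pred(p,t)-tt).ravel())
            if sel!="top": r.append((pred(p,s)-ss).ravel())
            return np.concatenate(r)
        q=least_squares(f,x0,loss="soft_l1").x
        print(nm,sel,q[:2].round(4),np.degrees(q[2]).round(2),"res",np.abs(f(q)).reshape(-1,2).round(1).tolist())
    return q
# plate: model origin underside centre. +y hole left
fit([[0,46,3],[0,-46,3],[17,17,5],[17,-17,5],[-17,-17,5],[-17,17,5]],
 px([(188,216),(495,346),(310,202),(425,246),(377,360),(262,317)],(150,250),8),
 px([(334,137),(233,317),(348,208),(315,268),(222,245),(255,188)],(262,175),10),0,0,[.5,.3,0],"plate")
fit([[29,62,0],[29,-62,0],[-29,-62,0],[-29,62,0],[0,46,8],[0,-46,8]],
 px([(160,178),(630,184),(640,376),(160,368),(222,258),(577,262)],(300,222),8),
 px([(410,165),(430,430),(268,380),(255,117),(340,165),(355,362)],(275,225),8),.066,np.radians(28),[.5,0,0],"pedal")
fit([[20,20,56],[20,-20,56],[-20,-20,56],[-20,20,56]],
 px([(290,428),(425,385),(470,525),(330,575)],(400,245),8),
 px([(215,250),(258,340),(133,378),(95,288)],(260,285),8),0,0,[.5,-.2,0],"tread")
E
python3 fit.py
```

```text
cams [0.49098572 0.02419255 1.02329431] [ 0.47534184 -1.21822483  1.20931923]
plate top [0.4885 0.2937] -22.19 res [[0.4, 0.3], [0.3, 0.2], [0.0, 0.2], [0.2, 0.1], [0.3, 0.3], [0.2, 0.2]]
plate side [0.4875 0.2893] -22.47 res [[0.1, 0.5], [0.0, 0.3], [0.7, 0.6], [0.3, 0.0], [0.8, 0.2], [0.3, 0.6]]
plate both [0.4882 0.293 ] -22.23 res [[0.7, 0.4], [0.6, 0.1], [0.3, 0.1], [0.1, 0.2], [0.1, 0.4], [0.1, 0.1], [0.2, 0.3], [0.2, 0.5], [0.8, 1.4], [0.5, 0.8], [0.6, 0.5], [0.2, 1.4]]
pedal top [ 0.5472 -0.0472] -0.99 res [[0.1, 0.0], [0.1, 0.1], [0.4, 0.0], [0.3, 0.1], [0.1, 0.2], [0.1, 0.0]]
pedal side [ 0.5466 -0.0513] -1.57 res [[0.4, 0.6], [0.1, 0.5], [0.1, 0.2], [0.1, 0.0], [0.5, 0.6], [0.3, 0.7]]
pedal both [ 0.547  -0.0479] -1.2 res [[0.4, 0.0], [0.3, 0.3], [0.8, 0.2], [0.1, 0.1], [0.3, 0.2], [0.5, 0.1], [0.5, 0.3], [0.1, 0.5], [0.1, 0.7], [0.2, 0.8], [0.4, 1.5], [0.5, 1.7]]
tread top [ 0.4467 -0.2497] 16.84 res [[1.2, 0.2], [0.2, 0.5], [0.7, 0.6], [0.0, 0.1]]
tread side [ 0.4464 -0.2548] 17.05 res [[0.2, 0.5], [0.4, 0.3], [0.0, 0.5], [0.6, 0.4]]
tread both [ 0.4466 -0.2514] 16.71 res [[0.3, 0.1], [1.0, 0.4], [1.6, 0.7], [0.8, 0.1], [0.3, 1.5], [0.4, 0.8], [0.1, 0.6], [0.5, 1.5]]
```

```bash
cat >> h.py <<'E'
def pose(o): return np.array(o["position"]),Ro.from_euler('xyz',o["orientation"])
def tool(yaw,tilt=0,roll=0):
    # tool y = -n, tool z = object's x axis
    F=Ro.from_euler('ZY',[np.radians(yaw),np.radians(tilt)])
    return F*Ro.from_matrix(np.array([[0,0,1],[1,0,0],[0,1,0]]).T.T) if 0 else F*Ro.from_matrix(np.column_stack([[0,-1,0],[0,0,-1],[1,0,0]]))
def delta(o,gp,R):
    """gp: desired grasp point world, R desired tool rot -> row"""
    p,R0=pose(o); T=np.array(gp)-R.apply([0,.171,0])
    sh=R0.inv().apply(T-p)*100; rv=np.degrees((R0.inv()*R).as_rotvec())
    return np.r_[sh,rv].round(2)
def gp(o):
    p,R=pose(o); return p+R.apply([0,.171,0])
PLATE=np.array([.488,.2915]);PY=-22.2
PED=np.array([.547,-.0493,.066]);PEDY=-1.2
TR=np.array([.4465,-.2522]);TY=16.8
def ped(x,y,z): return PED+Ro.from_euler('ZY',[np.radians(PEDY),np.radians(28)]).apply(np.array([x,y,z])/1000)
E
python3 - <<'E'
from h import *
from plant import manip
o=manip.get_obs(); R=tool(PY); print(R.as_matrix().round(2),np.linalg.det(R.as_matrix()))
print(delta(o,[*PLATE,.13],R), gp(o))
E
```

```text
[[-0.38  0.    0.93]
 [-0.93  0.   -0.38]
 [ 0.   -1.    0.  ]] 1.0000000000000007
[-5.560e+01  1.041e+01 -7.679e+01  1.000e-01 -4.896e+01 -5.000e-02] [ 0.20972699 -0.61466901  0.23263601]
```

Request:
{"method": "move_arm", "body": {"motion": [[-2,0,-3,0,-3,0],[-6,0,-8,0,-6,0],[-10,0,-13,0,-9,0],[-14,0,-19,0,-12,0],[-18,0,-25,0,-15,0],[-22,0,-30,0,-19,0],[-25.5,0,-35,0,-22,0],[-29,0,-40,0,-26,0],[-33,0,-45.5,0,-30,0],[-37,0,-51,0,-34,0],[-41,0,-56.5,0,-38,0],[-45,2,-62,0,-42,0],[-49,4,-67.5,0,-45,0],[-52,6,-72,0,-47,0],[-54.5,8,-75,0,-49,0],[-55.6,10,-76.8,0,-49,0],[-55.6,10.4,-76.8,0,-49,0],[-55.6,10.4,-76.8,0,-49,0]], "claw": 9.5}}

```text
time: 2.35
position: [0.4878, 0.2909, 0.3]
orientation: [-1.572, -0.002, -1.957]
force: [0.1, -0.1, -0.1]
grip_width: 1.001
```

Run:
```python
from h import *
from plant import manip
o=manip.get_obs(); print(o["time"],gp(o),o["qpos"].round(3),o["force"])
for n in("top","side"):
    d=manip.get_image(n); pickle.dump(d,open(f"{n}1.pkl","wb"));
    R=tool(PY);p,Rm=pose(o)
    # predicted fingertip positions
    for z in (-.0475,.0475):
        print(n,proj(d,p+Rm.apply([0,.1901,z])).round(1))
t=load("top1");s=load("side1")
crop(t,130,220,110,110,6,"t1.png");crop(s,240,110,110,110,6,"s1.png")
```

```text
2.35 [0.48753724 0.29073552 0.12904836] [ 0.443  0.033  1.929 -0.     1.181  0.83 ] [ 0.09447919 -0.11060168 -0.10363391]
top [[170.  307.9]]
top [[189.4 263. ]]
side [[273.5 166.4]]
side [[303.6 171.9]]
```

View pics/t1.png

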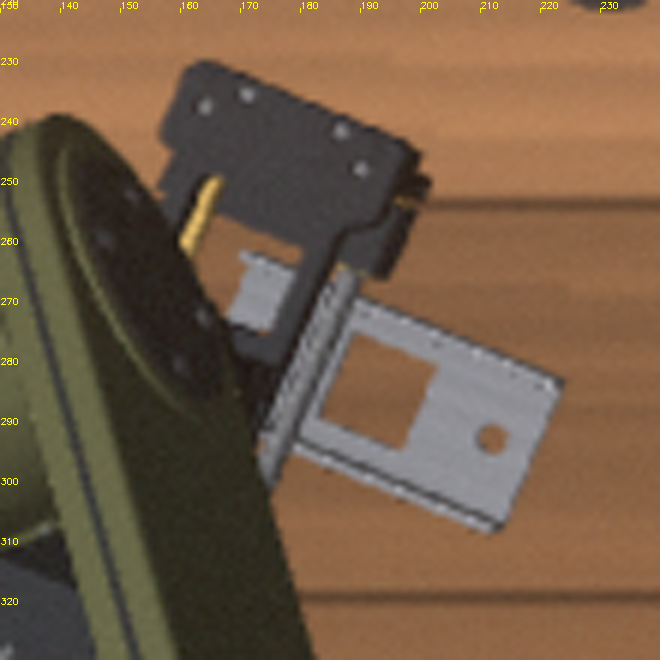

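View pics/s1.png

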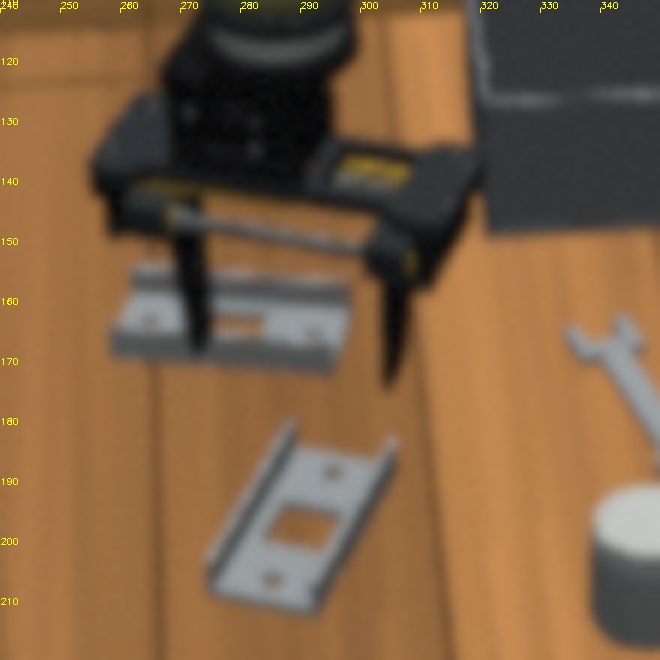

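```bash
sed -i 's/PLATE=.*/PLATE=np.array([.4883,.2932]);PY=-22.2/; s/PED=np.array.*/PED=np.array([.547,-.0477,.066]);PEDY=-1.1/; s/TR=np.*/TR=np.array([.4466,-.2500]);TY=16.8/' h.py
python3 - <<'E'
from h import *
from plant import manip
o=manip.get_obs(); R=tool(PY)
print(delta(o,[*PLATE,.0215],R), gp(o))
E
```

```text
[-0.25 10.94 -0.11 -0.07 -0.02 -0.06] [0.488459   0.29047341 0.13086508]
```

Request:
{"method": "move_arm", "body": {"motion": [[-0.2,2,-0.1,0,0,0],[-0.2,4.5,-0.1,0,0,0],[-0.2,7,-0.1,0,0,0],[-0.2,9,-0.1,0,0,0],[-0.2,10,-0.1,0,0,0],[-0.2,10.5,-0.1,0,0,0],[-0.2,10.7,-0.1,0,0,0],[-0.2,10.7,-0.1,0,0,0]]}}

```text
time: 3.45
position: [0.4882, 0.2936, 0.1944]
orientation: [-1.57, 0.001, -1.958]
force: [0.2, 0.3, 0.2]
grip_width: 0.999
```

Run:
```python
from h import *
from plant import manip
for i in range(3):
    o=manip.get_obs();print(o["time"],gp(o),o["orientation"],o["force"]);d=manip.get_image("side")
pickle.dump(d,open("side2.pkl","wb"));crop(d,250,110,70,110,7,"s2.png")
```

```text
3.45 [0.48837807 0.29371293 0.02339133] [-1.57003181e+00  8.82126791e-04 -1.95752674e+00] [0.1706727  0.28169674 0.16132226]
3.5 [0.48843551 0.2937213  0.02348847] [-1.56988205e+00  1.01368992e-03 -1.95758569e+00] [ 0.35362716 -1.11355739 -0.03112127]
3.55 [0.48840779 0.29372582 0.02348676] [-1.56991318e+00  9.84135124e-04 -1.95750702e+00] [-0.07802772  0.2116576  -0.08518096]
```

View pics/s2.png

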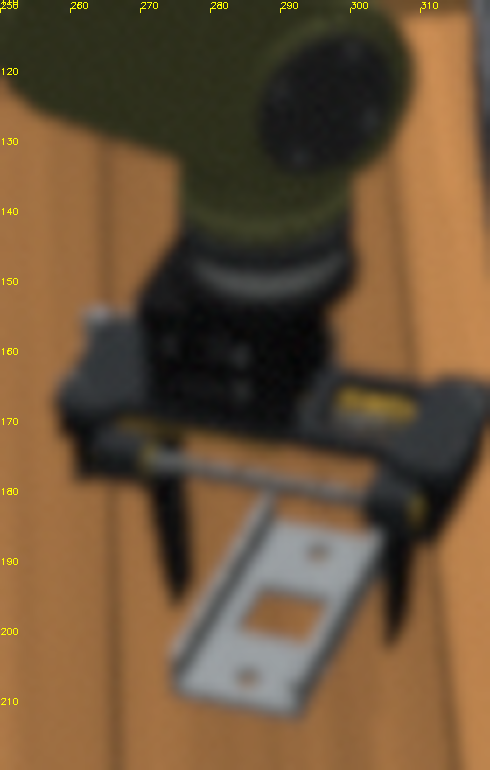

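Run:
```python
from h import *
d=load("side2"); Rm=Ro.from_euler('xyz',[-1.56991,.00098,-1.9575]); p=np.array([.48841,.29372,.02349])
im=d["frame"][:,:,::-1]; u0,v0,s=262,170,14
c=cv2.resize(im[v0:v0+45,u0:u0+55],None,fx=s,fy=s,interpolation=cv2.INTER_CUBIC)
for z in (-.0475,.0475,-.0595,.0595):
  for x in (-.01,.01):
    q=proj(d,p+Rm.apply([x,.0191,z]))[0]; print(z,x,q.round(1))
    cv2.circle(c,(int((q[0]-u0+.5)*s),int((q[1]-v0+.5)*s)),3,(0,0,255) if abs(z)<.05 else (0,255,0),-1)
F=Ro.from_euler('Z',-22.2,degrees=True)
for yy,col in((.2932,(255,0,0)),(.2895,(255,0,255))):
  for m in [(17,17,5),(17,-17,5),(-17,-17,5),(-17,17,5),(30,-62,0),(-30,-62,0),(-30,62,22)]:
    q=proj(d,F.apply(np.array(m)/1000)+[.4883,yy,0])[0]; cv2.circle(c,(int((q[0]-u0+.5)*s),int((q[1]-v0+.5)*s)),3,col,-1)
cv2.imwrite("pics/s2b.png",cv2.resize(c,(770,600)) if c.shape[0]>600 else c)
```

```text
-0.0475 -0.01 [277.  191.6]
-0.0475 0.01 [274.7 195.4]
0.0475 -0.01 [305.8 197.1]
0.0475 0.01 [303.7 201. ]
-0.0595 -0.01 [273.4 190.9]
-0.0595 0.01 [271.1 194.7]
0.0595 -0.01 [309.5 197.8]
0.0595 0.01 [307.4 201.7]
```

View pics/s2b.png

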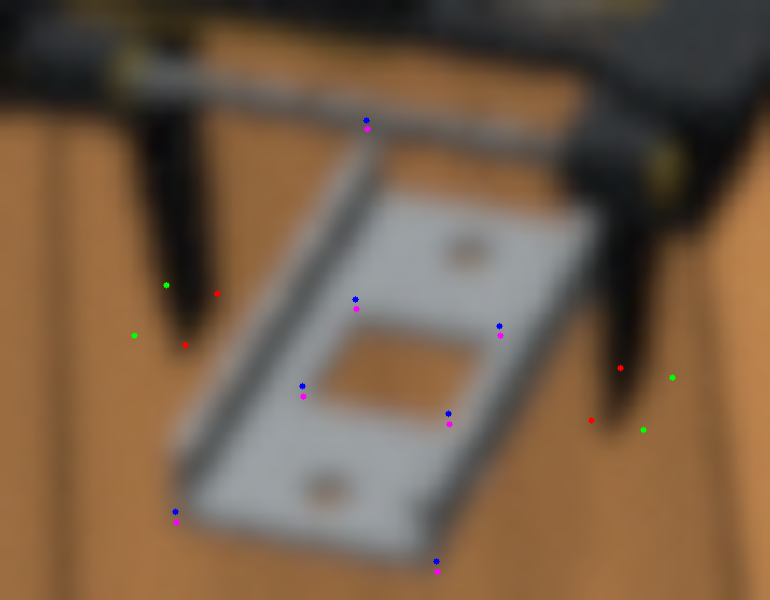

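Run:
```python
from h import *
from plant import manip
o=manip.get_obs();p0,Rm=pose(o);p=gp(o)
d=manip.get_image("top");pickle.dump(d,open("top2.pkl","wb"))
im=d["frame"][:,:,::-1]; u0,v0,s=150,235,9
c=cv2.resize(im[v0:v0+65,u0:u0+85],None,fx=s,fy=s,interpolation=cv2.INTER_CUBIC)
for y in (.0191,-.059):
 for z in (-.0475,.0475,-.0595,.0595):
  for x in (-.01,.01):
    q=proj(d,p+Rm.apply([x,y,z]))[0]
    cv2.circle(c,(int((q[0]-u0+.5)*s),int((q[1]-v0+.5)*s)),3,((0,0,255) if abs(z)<.05 else (0,255,0)) if y>0 else (0,255,255),-1)
F=Ro.from_euler('Z',-22.2,degrees=True)
for yy,col in((.2932,(255,0,0)),(.2895,(255,0,255))):
  for m in [(17,17,5),(17,-17,5),(-17,-17,5),(-17,17,5),(30,-62,22),(-30,-62,22)]:
    q=proj(d,F.apply(np.array(m)/1000)+[.4883,yy,0])[0]; cv2.circle(c,(int((q[0]-u0+.5)*s),int((q[1]-v0+.5)*s)),3,col,-1)
cv2.imwrite("pics/t2b.png",c)
```

```text
(no output)
```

View pics/t2b.png

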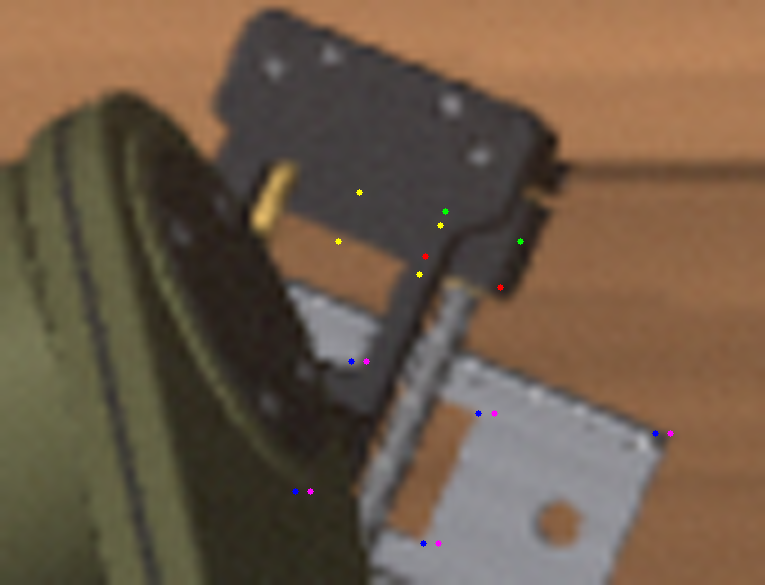

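Request:
{"method": "move_arm", "body": {"motion": [[0,0,0,0,0,0],[0,0,0,0,0,0],[0,0,0,0,0,0],[0,0,0,0,0,0],[0,0,0,0,0,0],[0,0,0,0,0,0]], "claw": 5.0, "newtons": 40}}

```text
time: 4.4
position: [0.4878, 0.2935, 0.1937]
orientation: [-1.571, -0.0, -1.958]
force: [-1.6, 1.2, 1.7]
grip_width: 0.626
```

Run:
```python
from h import *
from plant import manip
o=manip.get_obs(); R=tool(PEDY,28)
print(gp(o),ped(0,0,92.5)); print(delta(o,ped(0,0,82.5),R),delta(o,[*PLATE,.17],tool(PY)))
print(delta(o,ped(0,0,82.5)+[0,.15,.05],tool(-12,14)))
```

```text
[0.48767023 0.29349172 0.02273111] [ 0.59041812 -0.04853367  0.14767265]
[ 25.09  -9.62  29.46 -27.65 -20.65  -5.14] [ 1.000e-02 -1.473e+01  5.000e-02  3.000e-02  3.000e-02  1.000e-02]
[ 13.35 -16.11  20.38 -13.93 -10.12  -1.23]
```

Request:
{"method": "move_arm", "body": {"motion": [[0,-1,0,0,0,0],[0,-3,0,0,0,0],[0,-7,0,0,0,0],[0,-11,0,0,0,0],[1,-15,1.5,-1,-1,0],[3.5,-17,5,-4,-3,-0.3],[6.5,-17,10,-7,-5,-0.6],[10,-17,15,-10.5,-7.5,-1],[13.4,-17,20.4,-14,-10,-1.2],[17,-15.5,23.5,-18,-13,-2.2],[20,-13.5,26,-22,-16,-3.4],[23,-11.5,28.2,-25.5,-19,-4.4],[24.6,-10.2,29.2,-27.2,-20.3,-5],[25.1,-9.6,29.5,-27.7,-20.7,-5.1],[25.1,-9.6,29.5,-27.7,-20.7,-5.1],[25.1,-9.6,29.5,-27.7,-20.7,-5.1]]}}

```text
time: 6.4
position: [0.6666, -0.0494, 0.2911]
orientation: [-2.058, 0.001, -1.588]
force: [0.1, -0.2, -2.9]
grip_width: 0.63
```

```bash
cat > look.py <<'E'
import sys
from h import *
from plant import manip
k=sys.argv[1]
for n,b in(("top",(285,215,110,85,7)),("side",(260,195,100,85,7))):
    d=manip.get_image(n); pickle.dump(d,open(f"{n}{k}.pkl","wb")); crop(d,*b,f"{n}{k}c.png")
o=manip.get_obs(); g=gp(o)
F=Ro.from_euler('ZY',[np.radians(PEDY),np.radians(28)])
print(o["time"],"gp in pedal mm",(F.inv().apply(g-PED)*1000).round(2),"F",F.inv().apply(o["force"]).round(1),"M",o["moment"].round(2),"g",o["grip_width"])
print("rot err",np.degrees((tool(PEDY,28).inv()*pose(o)[1]).as_rotvec()).round(2),o["qpos"].round(2))
E
python3 look.py 3
```

```text
6.5 gp in pedal mm [ 0.25  0.62 83.78] F [ 1.2  0.  -2.1] M [-0.05 -0.59 -0.01] g 0.626220946102563
rot err [ 0.1  -0.12  0.  ] [-0.15  0.36  1.59 -0.06  1.68 -0.12]
```

View pics/top3c.png

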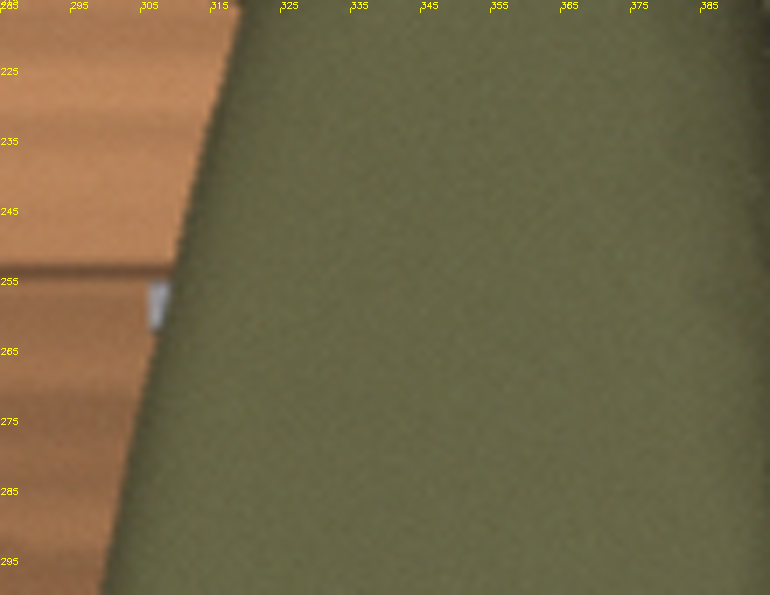

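View pics/side3c.png

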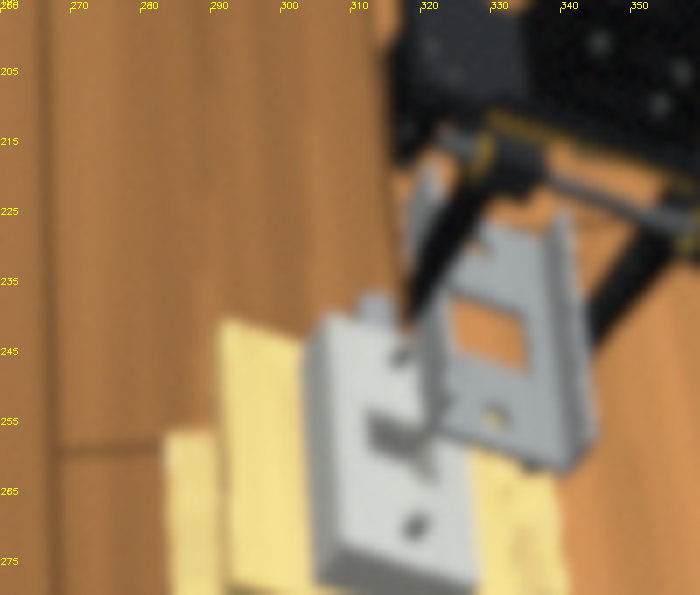

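```bash
cat > ov.py <<'E'
import sys
from h import *
k=sys.argv[1]; G=np.array([float(a) for a in sys.argv[2:5]]) # gp in pedal mm
o=[float(a) for a in sys.argv[5:7]] # pedal side-frame offset x,y mm (world) for plate / pedal drawn separately
d=load("side"+k); im=d["frame"][:,:,::-1]; u0,v0,s=285,195,10
c=cv2.resize(im[v0:v0+60*1,u0:u0+80],None,fx=s,fy=s,interpolation=cv2.INTER_CUBIC)
F=Ro.from_euler('ZY',[np.radians(PEDY),np.radians(28)])
def dot(m,off,col):
    q=proj(d,F.apply(np.array(m)/1000.)+PED+np.array([*off,0])/1000)[0]; cv2.circle(c,(int((q[0]-u0+.5)*s),int((q[1]-v0+.5)*s)),2,col,-1)
for m in [(17,17,-17.5),(17,-17,-17.5),(-17,-17,-17.5),(-17,17,-17.5),(30,-62,-22.5),(-30,-62,-22.5),(-30,-62,-.5),(30,-62,-.5),(0,46,-17.5),(0,-46,-17.5),(-30,62,-.5),(30,62,-.5)]: dot(G+m,(0,0),(0,0,255))
for m in [(29,62,0),(29,-62,0),(-29,-62,0),(-29,62,0),(0,46,11),(0,-46,11),(0,46,0),(0,-46,0)]: dot(m,o,(0,160,0))
cv2.imwrite("pics/ov%s.png"%k,c)
E
python3 ov.py 3 0.25 .62 83.8 -.4 -3.6
```

```text
(no output)
```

View pics/ov3.png

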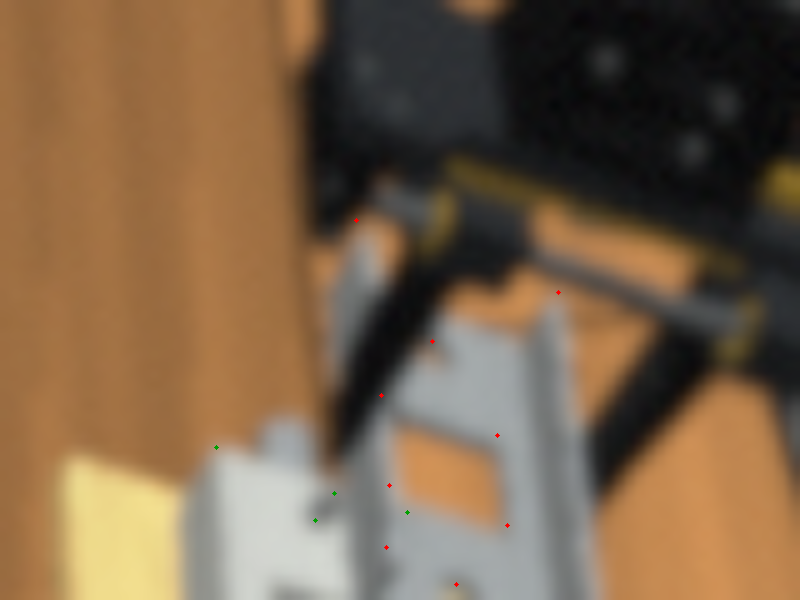

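Request:
{"method": "move_arm", "body": {"motion": [[-0.1,1,0.1,0,0,0],[-0.2,2.2,0.2,0,0,0],[-0.3,3.4,0.3,0,0,0],[-0.3,4.2,0.3,0,0,0],[-0.3,4.6,0.3,0,0,0],[-0.3,4.7,0.3,0,0,0],[-0.3,4.7,0.3,0,0,0]]}}

```text
time: 7.38
position: [0.6473, -0.047, 0.2472]
orientation: [-2.059, 0.001, -1.589]
force: [-1.2, -0.8, -3.3]
grip_width: 0.627
```

```bash
python3 look.py 4;python3 ov.py 4 3.1 3.6 37 -.4 -3.6
```

```text
7.475 gp in pedal mm [ 3.55  2.73 36.24] F [ 1.3  0.7 -2.3] M [-0.03 -0.62 -0.01] g 0.6279345546233774
rot err [ 0.04 -0.07  0.03] [-0.15  0.37  1.66 -0.06  1.6  -0.11]
```

View pics/side4c.png

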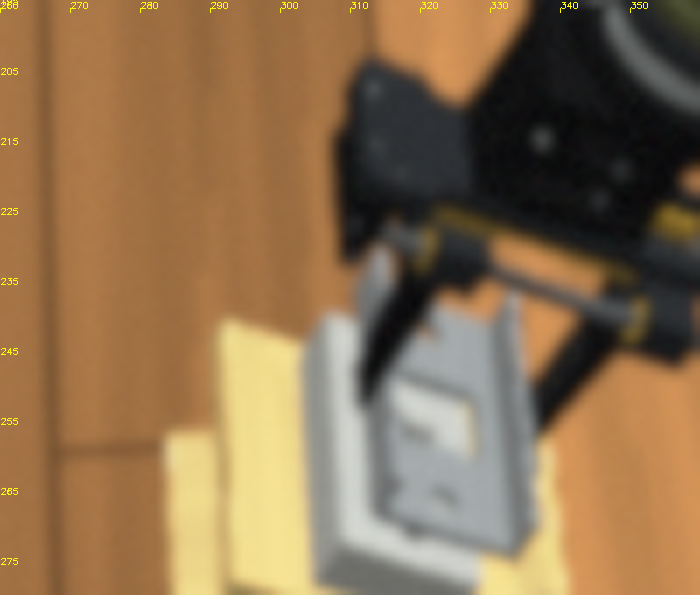

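Request:
{"method": "move_arm", "body": {"motion": [[0,0.1,0,0,0,0],[0,0.15,0,0,0,0],[0,0.2,0,0,0,0],[0,0.25,0,0,0,0],[0,0.25,0,0,0,0]]}}

```text
time: 8.1
position: [0.646, -0.0469, 0.2448]
orientation: [-2.059, 0.001, -1.589]
force: [0.7, 1.2, -2.5]
grip_width: 0.628
```

```bash
cat > st.py <<'E'
from h import *
from plant import manip
o=manip.get_obs(); g=gp(o)
F=Ro.from_euler('ZY',[np.radians(PEDY),np.radians(28)])
print(o["time"],"gp in pedal mm",(F.inv().apply(g-PED)*1000).round(2),"F",F.inv().apply(o["force"]).round(1),"M",F.inv().apply(o["moment"]).round(2),"g",o["grip_width"].round(3),"rot",np.degrees((tool(PEDY,28).inv()*pose(o)[1]).as_rotvec()).round(2))
E
python3 st.py
```

```text
Traceback (most recent call last):
  File "st.py", line 5, in <module>
    print(o["time"],"gp in pedal mm",(F.inv().apply(g-PED)*1000).round(2),"F",F.inv().apply(o["force"]).round(1),"M",F.inv().apply(o["moment"]).round(2),"g",o["grip_width"].round(3),"rot",np.degrees((tool(PEDY,28).inv()*pose(o)[1]).as_rotvec()).round(2))
                                                                                                                                                             ^^^^^^^^^^^^^^^^^^^^^
AttributeError: 'float' object has no attribute 'round'
```

```bash
sed -i 's/o\["grip_width"\].round(3)/round(o["grip_width"],3)/' st.py; python3 st.py
```

```text
8.1 gp in pedal mm [ 3.41  2.82 33.32] F [ 1.8  1.2 -1.9] M [-0.05 -0.59  0.04] g 0.628 rot [ 0.   -0.07  0.03]
```

Request:
{"method": "move_arm", "body": {"motion": [[0,0.05,0,0,0,0],[0,0.1,0,0,0,0],[0,0.1,0,0,0,0]]}}

```text
time: 8.48
position: [0.6458, -0.0469, 0.2446]
orientation: [-2.059, 0.001, -1.589]
force: [0.9, 1.3, 1.4]
grip_width: 0.63
```

```bash
python3 st.py
```

```text
8.475 gp in pedal mm [ 3.46  2.79 33.09] F [0.1 1.3 1.7] M [ 0.07 -0.3   0.01] g 0.63 rot [ 0.05 -0.07  0.02]
```

Request:
{"method": "move_arm", "body": {"motion": [[0,0.1,0,0,0,0],[0,0.15,0,0,0,0],[0.05,0.15,-0.05,0,0,0],[0.1,0.15,-0.1,0,0,0],[0.15,0.15,-0.15,0,0,0],[0.2,0.15,-0.22,0,0,0],[0.22,0.15,-0.28,0,0,0],[0.25,0.15,-0.35,0,0,0],[0.25,0.15,-0.35,0,0,0],[0.25,0.15,-0.35,0,0,0]]}}

```text
time: 9.72
position: [0.641, -0.0493, 0.2429]
orientation: [-2.062, 0.001, -1.589]
force: [0.4, -0.1, -2.8]
grip_width: 0.627
```

```bash
python3 st.py
```

```text
9.725 gp in pedal mm [-0.42  0.31 29.3 ] F [ 1.6 -0.  -2.3] M [-0.02 -0.63  0.03] g 0.627 rot [-0.13 -0.07  0.04]
```

Request:
{"method": "move_arm", "body": {"motion": [[0,0.1,0,0,0,0],[0,0.2,0,0,0,0],[0,0.3,0,0,0,0],[0,0.4,0,0,0,0],[0,0.5,0,0,0,0],[0,0.5,0,0,0,0],[0,0.5,0,0,0,0]]}}

```text
time: 10.6
position: [0.6393, -0.0492, 0.2397]
orientation: [-2.06, 0.001, -1.589]
force: [-0.3, 0.7, -2.9]
grip_width: 0.626
```

```bash
python3 look.py 5; python3 st.py
```

```text
10.7 gp in pedal mm [-0.11  0.35 25.68] F [ 0.9  0.4 -2.9] M [-0.01 -0.63 -0.01] g 0.6290932193436699
rot err [-0.01 -0.07  0.03] [-0.15  0.36  1.68 -0.06  1.58 -0.12]
10.7 gp in pedal mm [-0.11  0.35 25.68] F [ 0.9  0.4 -2.9] M [ 0.01 -0.63 -0.01] g 0.629 rot [-0.01 -0.07  0.03]
```

View pics/side5c.png

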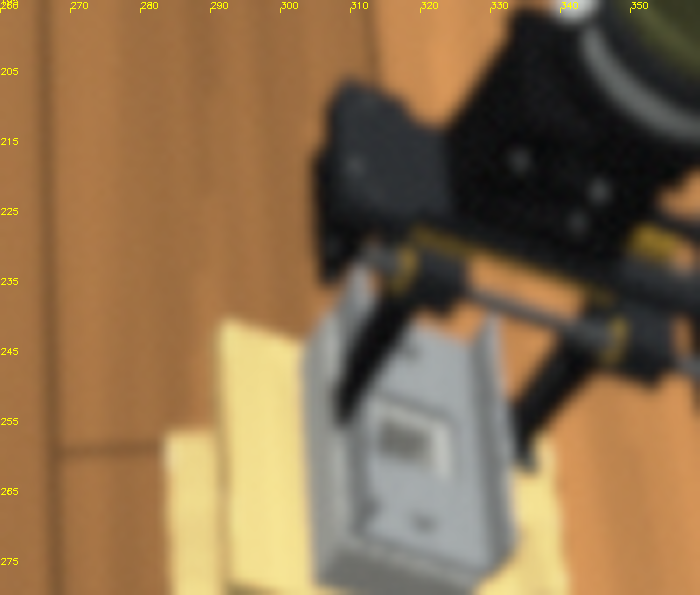

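Request:
{"method": "move_arm", "body": {"motion": [[0,0.1,0,0,0,0],[0,0.2,0,0,0,0],[0,0.3,0,0,0,0],[0,0.4,0,0,0,0],[0,0.5,0,0,0,0],[0,0.5,0,0,0,0]]}}

```text
time: 11.45
position: [0.6375, -0.0492, 0.2368]
orientation: [-2.058, 0.001, -1.589]
force: [1.5, 1.9, 5.2]
grip_width: 0.631
```

```bash
python3 st.py
```

```text
11.45 gp in pedal mm [-0.13  0.35 22.32] F [-1.1  1.9  5.3] M [ 0.15  0.13 -0.04] g 0.631 rot [ 0.07 -0.07  0.02]
```

Request:
{"method": "move_arm", "body": {"motion": [[0,0.1,0,0,0,0],[0,0.2,0,0,0,0],[0,0.3,0,0,0,0],[0,0.3,0,0,0,0]]}}

```text
time: 11.95
position: [0.6371, -0.0491, 0.2371]
orientation: [-2.056, 0.001, -1.589]
force: [2.8, 2.4, 15.6]
grip_width: 0.627
```

```bash
python3 st.py
```

```text
11.95 gp in pedal mm [-0.16  0.36 22.33] F [-4.9  2.4 15.1] M [ 0.24  0.9  -0.03] g 0.627 rot [ 0.2  -0.07  0.02]
```

Request:
{"method": "move_arm", "body": {"motion": [[0,-0.3,0,0,0,0],[0,-0.55,0,0,0,0],[0,-0.55,0,0,0,0]]}}

```text
time: 12.32
position: [0.6378, -0.0492, 0.2366]
orientation: [-2.06, 0.001, -1.589]
force: [0.0, 1.0, -1.6]
grip_width: 0.628
```

Request:
{"method": "move_arm", "body": {"motion": [[0,0,0,0,0,0],[0,0,0,0,0,0],[0,0,0,0,0,0],[0,0,0,0,0,0],[0,-0.5,0,0,0,0],[0,-2,0,0,0,0],[0,-5,0,0,0,0],[0,-8,0,0,0,0],[0,-11,0,0,0,0]], "claw": 9.5}}

```text
time: 13.45
position: [0.6906, -0.0503, 0.3368]
orientation: [-2.058, 0.001, -1.589]
force: [0.3, -0.2, 0.8]
grip_width: 1.002
```

```bash
python3 look.py 6
python3 - <<'E'
from h import *
from plant import manip
o=manip.get_obs()
for off in (90,0):
  print(gp(o),delta(o,[*TR,.16],tool(TY-off)))
print(o["qpos"])
E
```

```text
13.55 gp in pedal mm [5.8000e-01 1.0000e-02 1.3886e+02] F [0.1 0.4 0. ] M [-0.03 -0.35  0.01] g 0.9957462060102128
rot err [ 0.48 -0.05 -0.03] [-0.14  0.37  1.49 -0.06  1.76 -0.12]
[ 0.61268895 -0.04895496  0.18833229] [ 20.4   11.95 -20.99  23.76  70.69  17.31]
[ 0.61268895 -0.04895496  0.18833229] [ 20.4   11.95 -20.99  27.29 -17.5   -4.28]
[-0.14168587  0.36823638  1.49051257 -0.05799179  1.75969186 -0.12055342]
```

View pics/side6c.png

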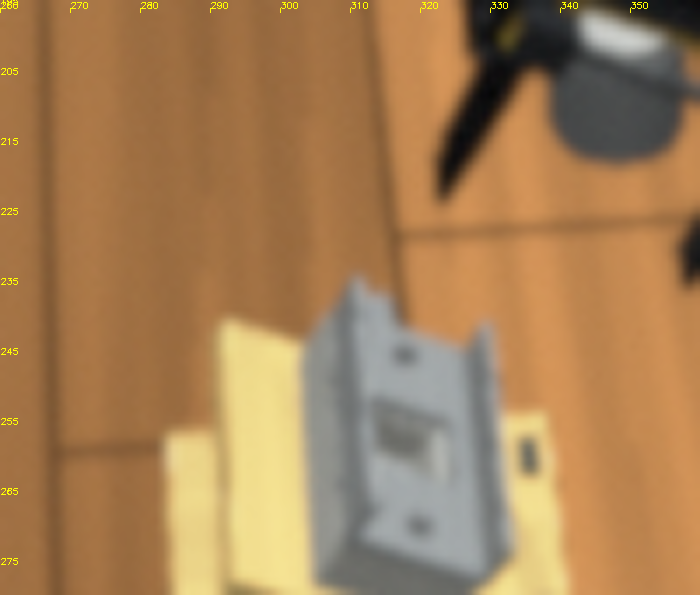

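Run:
```python
from h import *
from plant import manip
from scipy.spatial.transform import Slerp
o=manip.get_obs();p,R0=pose(o); g0=gp(o); g1=np.array([.4466,-.252,.13]); R1=tool(TY-90)
S=Slerp([0,1],Ro.concatenate([R0,R1]))
for a in np.linspace(0,1,14)[1:]:
    b=a*a*(3-2*a)
    print(delta(o,g0+(g1-g0)*b,S(b)).round(1).tolist(),end=",")
```

```text
[0.4, 0.2, -0.3, 0.4, 1.2, 0.3],[1.6, 0.8, -1.2, 1.5, 4.5, 1.1],[3.4, 1.8, -2.6, 3.2, 9.6, 2.3],[5.6, 3.0, -4.4, 5.4, 16.0, 3.9],[8.0, 4.4, -6.5, 7.8, 23.3, 5.7],[10.4, 6.0, -8.7, 10.5, 31.3, 7.7],[12.8, 7.7, -11.1, 13.2, 39.4, 9.6],[15.0, 9.4, -13.3, 15.9, 47.4, 11.6],[16.9, 11.0, -15.4, 18.4, 54.7, 13.4],[18.4, 12.5, -17.1, 20.5, 61.1, 15.0],[19.6, 13.6, -18.4, 22.2, 66.2, 16.2],[20.3, 14.3, -19.3, 23.4, 69.5, 17.0],[20.6, 14.6, -19.6, 23.8, 70.7, 17.3],
```

Request:
{"method": "move_arm", "body": {"motion": [[0.4,0.2,-0.3,0.4,1.2,0.3],[1.6,0.8,-1.2,1.5,4.5,1.1],[3.4,1.8,-2.6,3.2,9.6,2.3],[5.6,3.0,-4.4,5.4,16.0,3.9],[8.0,4.4,-6.5,7.8,23.3,5.7],[10.4,6.0,-8.7,10.5,31.3,7.7],[12.8,7.7,-11.1,13.2,39.4,9.6],[15.0,9.4,-13.3,15.9,47.4,11.6],[16.9,11.0,-15.4,18.4,54.7,13.4],[18.4,12.5,-17.1,20.5,61.1,15.0],[19.6,13.6,-18.4,22.2,66.2,16.2],[20.3,14.3,-19.3,23.4,69.5,17.0],[20.6,14.6,-19.6,23.8,70.7,17.3],[20.6,14.6,-19.6,23.8,70.7,17.3],[20.6,14.6,-19.6,23.8,70.7,17.3]]}}

```text
time: 15.42
position: [0.4448, -0.2516, 0.2976]
orientation: [-1.574, -0.007, -2.848]
force: [-0.7, 0.3, -0.7]
grip_width: 0.999
```

Run:
```python
from h import *
from plant import manip
for n in ("side","top"):
    d=manip.get_image(n); crop(d,*((250,250,90,90) if n=="side" else (390,240,100,80)),7,n+"7.png"); pickle.dump(d,open(n+"7.pkl","wb"))
o=manip.get_obs();print(o["time"],gp(o),o["force"],o["qpos"].round(2));print(delta(o,[.4466,-.252,.045],tool(TY-90)))
```

```text
15.525 [ 0.4434933  -0.25148386  0.12666559] [-0.1963817   0.18015815  0.16075973] [-0.62 -0.09  2.05 -0.    1.18  0.66]
[-0.22  8.16  0.11  0.16  0.04  0.42]
```

View pics/side7.png

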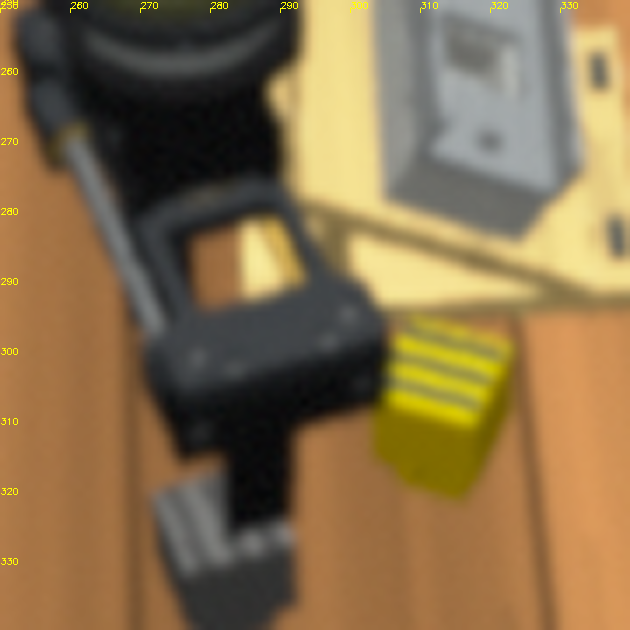

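View pics/top7.png

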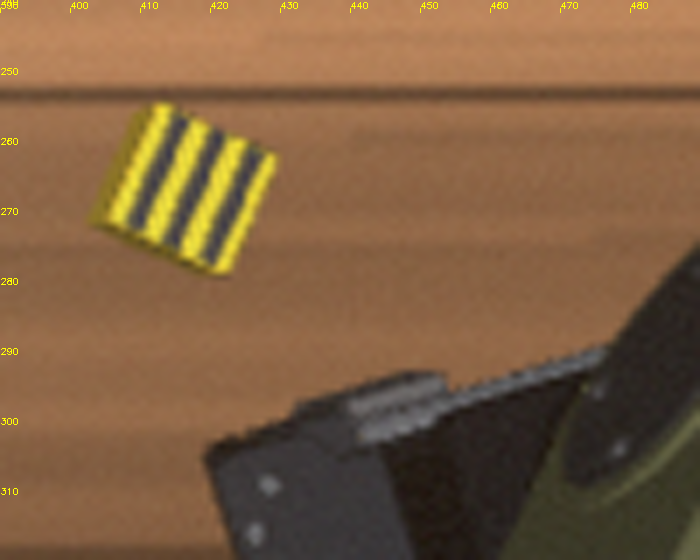

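Request:
{"method": "move_arm", "body": {"motion": [[-0.1,2,0.1,0.1,0,0.2],[-0.2,4,0.1,0.1,0,0.4],[-0.2,6,0.1,0.1,0,0.4],[-0.2,7.5,0.1,0.1,0,0.4],[-0.2,8,0.1,0.1,0,0.4],[-0.2,8.1,0.1,0.1,0,0.4],[-0.2,8.1,0.1,0.1,0,0.4]]}}

```text
time: 16.4
position: [0.4462, -0.2523, 0.2172]
orientation: [-1.571, 0.0, -2.849]
force: [-0.2, -0.1, -0.5]
grip_width: 0.999
```

Run:
```python
from h import *
from plant import manip
for n in ("side",):
    d=manip.get_image(n); crop(d,250,270,80,80,7,n+"8.png"); pickle.dump(d,open(n+"8.pkl","wb"))
o=manip.get_obs();print(o["time"],gp(o),o["force"]);print(delta(o,[.4466,-.252,.045],tool(TY-90)))
```

```text
16.45 [ 0.44632337 -0.25230654  0.046315  ] [ 0.02522738 -0.3839147   0.37389899]
[-0.04  0.13 -0.02 -0.   -0.01 -0.02]
```

View pics/side8.png

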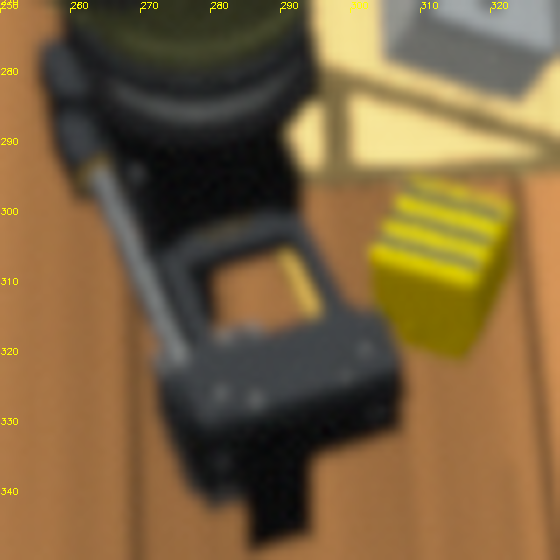

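Request:
{"method": "move_arm", "body": {"motion": [[0,0.1,0,0,0,0],[0,0.1,0,0,0,0],[0,0.1,0,0,0,0],[0,0.1,0,0,0,0],[0,0.1,0,0,0,0],[0,0.1,0,0,0,0],[0,0.1,0,0,0,0]], "claw": 3.0, "newtons": 30}}

```text
time: 17.32
position: [0.4459, -0.252, 0.2155]
orientation: [-1.572, -0.001, -2.849]
force: [-0.4, 0.7, 0.8]
grip_width: 0.418
```

```bash
sed -i 's/PED=np.array.*/PED=np.array([.547,-.0493,.066]);PEDY=-1.1/' h.py
python3 - <<'E'
from h import *
from plant import manip
from scipy.spatial.transform import Slerp
o=manip.get_obs();p,R0=pose(o); g0=gp(o);print(g0,o["grip_width"]); 
F=Ro.from_euler('ZY',[np.radians(PEDY),np.radians(28)])
R1=F*Ro.from_matrix(np.column_stack([[-1,0,0],[0,0,-1],[0,-1,0]])); print(np.linalg.det(R1.as_matrix()))
# seated: foot end at pedal z = 5-20=-15 ; gp above foot end = g0z
hz=g0[2]*1000
g1=ped(0,0,5+45+hz)   # foot end 50mm above seat face
print(hz,g1)
gl=g0+[0,0,.10]; S=Slerp([0,1],Ro.concatenate([R0,R1]))
for a in np.linspace(0,1,12)[1:]:
    b=a*a*(3-2*a)
    print(delta(o,gl+(g1-gl)*b,S(b)).round(1).tolist(),end=",")
E
```

```text
[ 0.44574105 -0.25184679  0.04446126] 0.41832842013374516
1.0000000000000007
44.46125886609323 [ 0.5913387  -0.05015135  0.14940434]
[-0.6, -10.0, -0.3, -0.1, 0.4, -0.6],[-2.4, -10.0, -1.2, -0.4, 1.5, -2.4],[-5.1, -10.0, -2.5, -0.8, 3.2, -5.1],[-8.4, -10.0, -4.1, -1.3, 5.3, -8.3],[-12.0, -9.8, -5.8, -1.9, 7.6, -12.0],[-15.8, -9.6, -7.5, -2.4, 10.0, -15.8],[-19.4, -9.4, -9.1, -3.0, 12.3, -19.4],[-22.5, -9.0, -10.5, -3.5, 14.3, -22.7],[-25.1, -8.8, -11.6, -3.9, 16.0, -25.3],[-26.8, -8.6, -12.4, -4.2, 17.1, -27.1],[-27.4, -8.5, -12.7, -4.3, 17.5, -27.7],
```

Request:
{"method": "move_arm", "body": {"motion": [[0,-2,0,0,0,0],[0,-6,0,0,0,0],[0,-9.5,0,0,0,0],[-0.6,-10.5,-0.3,-0.1,0.4,-0.6],[-2.4,-10.5,-1.2,-0.4,1.5,-2.4],[-5.1,-10.5,-2.5,-0.8,3.2,-5.1],[-8.4,-10.5,-4.1,-1.3,5.3,-8.3],[-12.0,-10.3,-5.8,-1.9,7.6,-12.0],[-15.8,-10,-7.5,-2.4,10.0,-15.8],[-19.4,-9.6,-9.1,-3.0,12.3,-19.4],[-22.5,-9.0,-10.5,-3.5,14.3,-22.7],[-25.1,-8.8,-11.6,-3.9,16.0,-25.3],[-26.8,-8.6,-12.4,-4.2,17.1,-27.1],[-27.4,-8.5,-12.7,-4.3,17.5,-27.7],[-27.4,-8.5,-12.7,-4.3,17.5,-27.7],[-27.4,-8.5,-12.7,-4.3,17.5,-27.7]]}}

```text
time: 19.32
position: [0.6712, -0.0519, 0.3002]
orientation: [-1.571, -0.489, 3.123]
force: [0.4, -0.9, -0.4]
grip_width: 0.418
```

```bash
cat >> h.py <<'E'
def toolT(): 
    F=Ro.from_euler('ZY',[np.radians(PEDY),np.radians(28)])
    return F*Ro.from_matrix(np.column_stack([[-1,0,0],[0,0,-1],[0,-1,0]]))
E
cat > st2.py <<'E'
import sys
from h import *
from plant import manip
if len(sys.argv)>1:
    k=sys.argv[1]; d=manip.get_image("side"); pickle.dump(d,open(f"side{k}.pkl","wb")); crop(d,275,200,80,85,8,f"side{k}c.png")
o=manip.get_obs(); g=gp(o)
F=Ro.from_euler('ZY',[np.radians(PEDY),np.radians(28)])
print(o["time"],"gp ped mm",(F.inv().apply(g-PED)*1000).round(2),"F",F.inv().apply(o["force"]).round(1),"M",F.inv().apply(o["moment"]).round(2),"g",round(o["grip_width"],3),"rot",np.degrees((toolT().inv()*pose(o)[1]).as_rotvec()).round(2))
E
python3 st2.py 9
```

```text
19.375 gp ped mm [-0.31 -0.29 94.37] F [ 1.1  0.4 -1.4] M [ 0.04 -0.36 -0.01] g 0.418 rot [ 0.01 -0.    0.03]
```

View pics/side9c.png

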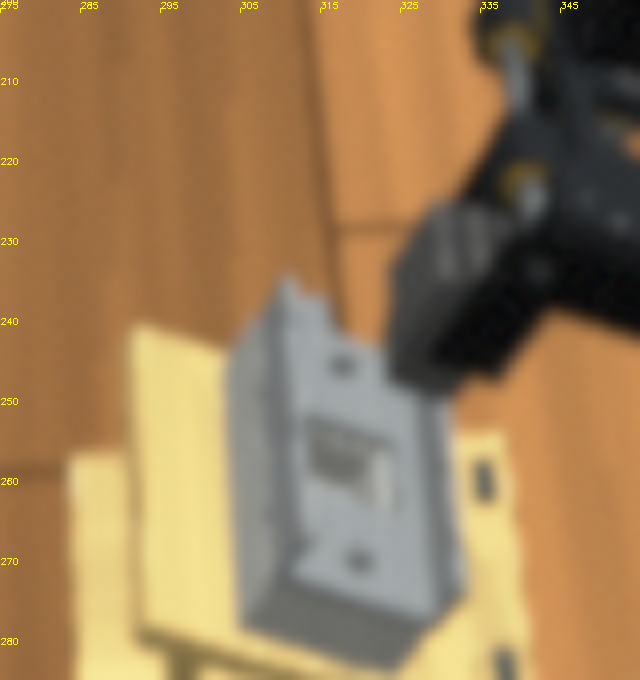

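Request:
{"method": "move_arm", "body": {"motion": [[0.05,1,0,0,0,0],[0.05,2,-0.03,0,0,0],[0.05,3,-0.03,0,0,0],[0.05,3.7,-0.03,0,0,0],[0.05,4.1,-0.03,0,0,0],[0.05,4.1,-0.03,0,0,0]]}}

```text
time: 20.12
position: [0.6519, -0.0508, 0.2642]
orientation: [-1.571, -0.489, 3.123]
force: [-0.2, 0.2, -0.3]
grip_width: 0.414
```

```bash
python3 st2.py 10
```

```text
20.175 gp ped mm [-0.34  0.49 53.7 ] F [ 0.1  0.1 -1.3] M [ 0.07 -0.3   0.04] g 0.419 rot [ 0.01 -0.04  0.04]
```

View pics/side10c.png

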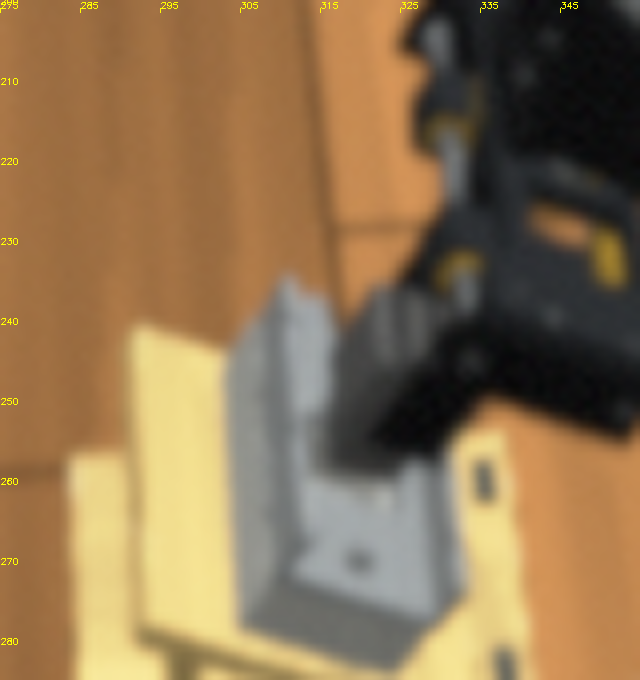

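Request:
{"method": "move_arm", "body": {"motion": [[0.05,0.2,0.03,0,0,0],[0.05,0.4,0.03,0,0,0],[0.05,0.6,0.03,0,0,0],[0.05,0.8,0.03,0,0,0],[0.05,0.8,0.03,0,0,0]]}}

```text
time: 20.8
position: [0.6476, -0.051, 0.2574]
orientation: [-1.571, -0.489, 3.123]
force: [0.4, -0.1, -0.5]
grip_width: 0.421
```

```bash
python3 st2.py
```

```text
20.8 gp ped mm [-0.99  0.22 45.25] F [ 0.6 -0.1 -0.2] M [ 0.01 -0.32  0.03] g 0.421 rot [ 0.01 -0.04  0.  ]
```

Request:
{"method": "move_arm", "body": {"motion": [[0,0.1,0,0,0,0],[0,0.2,0,0,0,0],[0,0.3,0,0,0,0],[0,0.4,0,0,0,0],[0,0.4,0,0,0,0]]}}

```text
time: 21.42
position: [0.6458, -0.051, 0.254]
orientation: [-1.571, -0.488, 3.123]
force: [0.2, -0.5, -1.2]
grip_width: 0.419
```

```bash
python3 st2.py
```

```text
21.425 gp ped mm [-0.94  0.2  41.43] F [ 0.7 -0.5 -0.9] M [ 0.   -0.31 -0.03] g 0.419 rot [ 0.01 -0.04  0.02]
```

Request:
{"method": "move_arm", "body": {"motion": [[0,0.15,0,0,0,0],[0,0.3,0,0,0,0],[0,0.45,0,0,0,0],[0,0.6,0,0,0,0],[0,0.6,0,0,0,0]]}}

```text
time: 22.05
position: [0.643, -0.0509, 0.2487]
orientation: [-1.571, -0.488, 3.123]
force: [-0.1, -0.0, -1.1]
grip_width: 0.418
```

```bash
python3 st2.py
```

```text
22.05 gp ped mm [-0.95  0.2  35.37] F [ 0.4 -0.  -1. ] M [ 0.02 -0.31  0.01] g 0.418 rot [ 0.01 -0.04  0.01]
```

Request:
{"method": "move_arm", "body": {"motion": [[0,0.15,0,0,0,0],[0,0.3,0,0,0,0],[0,0.4,0,0,0,0],[0,0.5,0,0,0,0],[0,0.5,0,0,0,0]]}}

```text
time: 22.68
position: [0.6407, -0.0509, 0.2443]
orientation: [-1.571, -0.488, 3.123]
force: [-0.4, -0.3, -1.3]
grip_width: 0.418
```

```bash
python3 st2.py
```

```text
22.675 gp ped mm [-0.92  0.19 30.46] F [ 0.2 -0.3 -1.4] M [ 0.02 -0.28  0.05] g 0.418 rot [ 0.01 -0.04  0.02]
```

Request:
{"method": "move_arm", "body": {"motion": [[0,0.1,0,0,0,0],[0,0.2,0,0,0,0],[0,0.3,0,0,0,0],[0,0.4,0,0,0,0],[0,0.4,0,0,0,0]]}}

```text
time: 23.3
position: [0.6397, -0.0508, 0.2432]
orientation: [-1.571, -0.486, 3.123]
force: [2.9, 0.6, 7.6]
grip_width: 0.421
```

```bash
python3 st2.py 11
```

```text
23.35 gp ped mm [-0.86  0.16 29.02] F [-2.5  1.4  7.9] M [ 0.1   0.27 -0.07] g 0.417 rot [ 0.03 -0.03  0.16]
```

View pics/side11c.png

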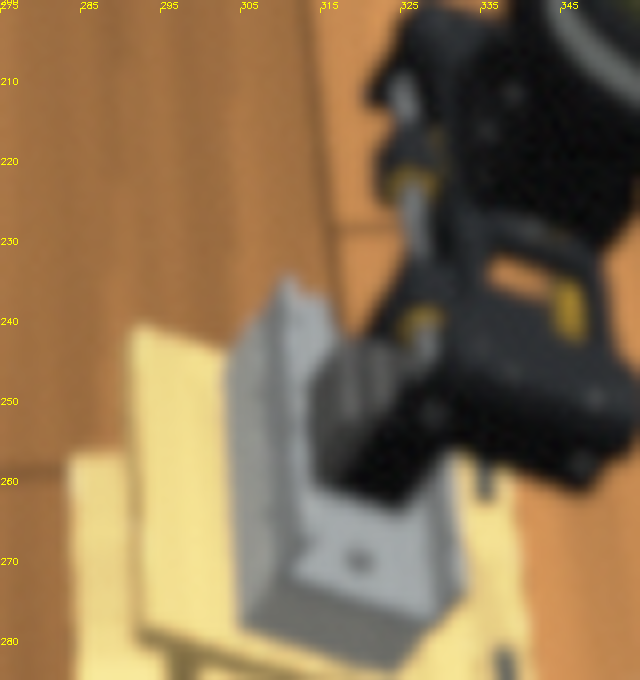

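Request:
{"method": "move_arm", "body": {"motion": [[0,0.1,0,0,0,0],[0,0.25,0,0,0,0],[0,0.25,0,0,0,0],[0,0,0,0,0,0],[0,-0.3,0,0,0,0],[0,-0.3,0,0,0,0]]}}

```text
time: 24.1
position: [0.6401, -0.0509, 0.243]
orientation: [-1.571, -0.489, 3.123]
force: [2.1, 0.0, 2.6]
grip_width: 0.418
```

```bash
python3 st2.py
```

```text
24.1 gp ped mm [-0.89  0.16 28.98] F [0.6 0.1 3.3] M [-0.02 -0.33  0.01] g 0.418 rot [ 0.01 -0.04 -0.  ]
```

Request:
{"method": "move_arm", "body": {"motion": [[0,0,0,0,0,0],[0,0,0,0,0,0],[0,0,0,0,0,0],[0,0,0,0,0,0],[0,-0.5,0,0,0,0],[0,-1.5,0,0,0,0],[0,-3,0,0,0,0],[0,-6,0,0,0,0],[0,-10,0,0,0,0],[0,-14,0,0,0,0],[0,-14,0,0,0,0]], "claw": 5.6}}

```text
time: 25.48
position: [0.7077, -0.0522, 0.3728]
orientation: [-1.57, -0.479, 3.123]
force: [-0.5, 0.2, -0.0]
grip_width: 0.591
```

```bash
python3 st2.py 12
python3 - <<'E'
from h import *
from plant import manip
d=manip.get_image("side"); cv2.imwrite("pics/sidef.png",d["frame"][:,:,::-1])
d=manip.get_image("top"); cv2.imwrite("pics/topf.png",d["frame"][:,:,::-1])
E
```

```text
25.525 gp ped mm [-7.2000e-01  1.1000e-01  1.7232e+02] F [ 0.5 -0.   0. ] M [ 0.04 -0.26  0.05] g 0.589 rot [ 0.05 -0.03  0.29]
```

View pics/side12c.png

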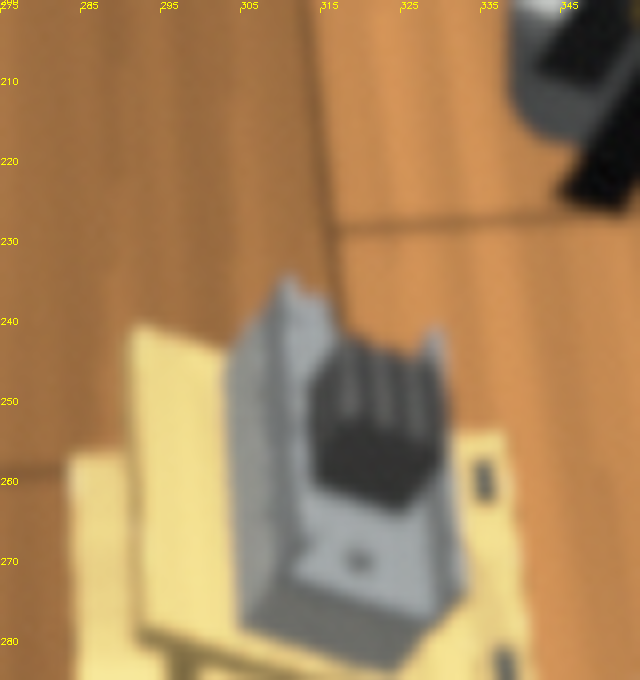

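View pics/sidef.png

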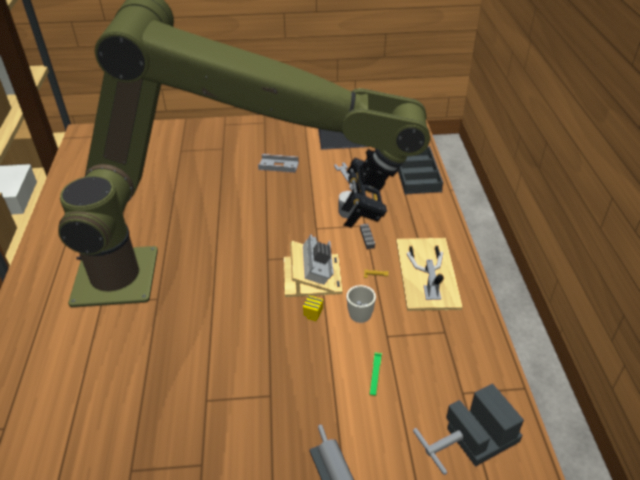

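Run:
```python
from h import *
d=load("side12"); F=Ro.from_euler('ZY',np.radians([-1.3,28]))
for m in [(20,20,41),(-20,20,41),(-20,-20,41),(20,-20,41),(-20,-20,5),(20,-20,5)]:
    q=proj(d,F.apply(np.array(m)/1000)+[.5466,-.0513,.066])[0]; print(m,((q-[275,200]+.5)*8).round())
from plant import manip
print(manip.finish_job())
```

```text
(20, 20, 41) [448. 366.]
(-20, 20, 41) [340. 329.]
(-20, -20, 41) [346. 414.]
(20, -20, 41) [457. 451.]
(-20, -20, 5) [295. 487.]
(20, -20, 5) [405. 523.]
the job is handed in; nothing more can be done
None
```

I rebuilt the pedal and handed the job in; no verdict is reported back.

**Plate:** I took the rightmost of the two matching plates across its flanges and laid it on the stud ends about 4 mm out of place. Contact came within about 0.4 mm of the expected height. I slid it under light pressure until the holes dropped over the studs, then pressed it down. It stopped at the seat height and did not move further under about 17 N.

**Tread:** I picked up the dark block and plugged it foot first through the window into the socket. It went in with no side force and stopped on its shoulder within about 0.4 mm of the expected depth. It moved no further when I pressed harder. I then let go and backed the gripper about 14 cm away.

**Last checks:**
- The side picture shows the plate flat on the pedal and the tread upright in the channel.
- The bystanders I could see, the yellow block and the other plate are where they started. In that picture the gripper partly hides the tin and spanner, and the arm hides the box behind. I did not go back over the final top picture.
- The clock stood at about 25.6 s. The highest force I read was about 17 N.

**Disagreements:**
- The two cameras differed by about 4 mm in y on everything I measured. I placed the plate with the top camera's frame and the tread with the mean of the two, and settled the fits by contact.
- In a final overlay on the side picture, the tread's corners fell within about 2–3 pixels of the model. That is a rough check, because the picture is blurred.

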